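# Find the weak card clip at the trade-fair booth

## Robot

A 7-joint arm with a two-finger parallel gripper is mounted at the origin on the work surface. World frame = base frame: x ahead of the robot, y to its left, z up, the work surface at z = 0. Lengths are in m, angles in degrees, forces in N, time in s.
With the tool pointing down it reaches from about 0.425 to 0.875 m from the base axis. Payload 4.7 kg.
Tool frame: the origin (TCP) lies midway between the tips of the shut fingers; the grasp point (between the pads) lies 19 mm behind it; z points along the fingers, y is the line along which they close (so a half turn about z gives the same grasp; the last joint's range is limited). The gripper opens to 87 mm and grips with 3 to 60 N. Pads are 19 mm wide; open, the fingers measure 117 mm over their backs; the gripper's body (75 mm by 190 mm) begins 51 mm behind the grasp point.
Start: joints at [-75.166, 18.392, -4.016, 83.108, 1.295, 78.541, -3.26], TCP at [0.158, 0.631, 0.223] pointing down, gripper open.
Joint ranges: [-163.93, 163.93], [-17.29, 119.83], [-79.2, 71.16], [3.27, 140.29], [-89.18, 269.18], [5.43, 117.66], [-154.24, 154.24]. Speed limits (degrees/s): [147.25, 147.25, 180, 180, 180, 180, 180].

## Interface

Orientations are given as [roll, pitch, yaw] about the fixed x, y, z axes, in that order (R = Rz(yaw) Ry(pitch) Rx(roll)).
In Python, from cell import env gives the robot as it stands. The module is installed in compiled form; this text tells all that it offers.
- The arm moves only by the tool step_arm, never from a script. Its argument "rows" is a list of rows, each an object with "angular": the turn, a rotation vector about the tool's x, y, z in units of pi rad (1.0 is pi rad), a list of three; "slide": the shift along the tool's x, y, z in units of 500 mm (1.0 is 500 mm), a list of three; "jaw": the opening, from 0 (shut) to 1 (fully open). A call has 1 to 10 rows; each row shifts and turns the commanded pose from where the row before left it, along the tool's axes as they then stand; what a row does not reach is not made up. A row lasts 1/8 s, in which the tool goes at most 62.5 mm and 10.7 degrees, less where a joint would pass 70% of its speed; a pose out of reach is approached as far as the arm can. A call with a number of a shift or a turn outside -1 to 1 is refused whole. A call with a gripper value outside its range is refused whole. The fingers move at their own pace and stop on an object; "newtons" is the grip in N (left out, the last holds). Time passes only in rows, so rows that do not move let the fingers close. It gives the time, the measured TCP pose, the force, the opening and the grip force at its end, in the units of the state.
- env.get_obs(): the state, without advancing time (a new reading comes with each control period).
- env.read_camera(name): name is "side" or "top"; returns the picture (420x560x3 uint8, red, green, blue); there is no depth.
- env.camera_info(name): a dict with "fx", "fy", "cx", "cy" (pixels), "R" (3x3) and "t" (3): a world point X has camera coordinates R X + t. Camera axes: x right, y down, z forward; pixel columns grow to the right and rows downward; lengths in m; the calibration is good to about 2 mm. A picture is of the moment at which its call begins. camera_info takes no time and is no camera call.
- env.sign_off(): hands the job in; it is judged then, once.
The state is a dict: "time_s": time; "qpos": joint angles; "joint_velocities": joint speeds; "effort": joint torques, N m; "tool_pos": TCP position; "tool_rot": TCP orientation; "force": force on the tool from outside, world axes, zero at the start; "wrist_torque": the same for the moment, N m; "grip_width": finger opening in m; "grasp_force": force on a finger pad.
Only numpy, scipy, OpenCV 4.12 (cv2) and the standard library are available. Lean on these libraries where they do the work, as an engineer would, in place of code of your own. Each camera call takes 0.05 s, during which the arm holds its last target. There are 200 camera calls.

## Task

One of the three spring-clip card holders has gone weak. Pull the card up out of each clip, feeling how hard it holds, and stand the cards in the card rack, one per slot; then set the holder that gripped most weakly down gently, upright, in the red returns tray. Leave the two good holders standing where they are and do not disturb the bottle, mug and wrench.

Things in the scene. Friction and masses are not known exactly. Their poses are not given: they have to be found in the camera images.
- clip_a: Spring-clip card holder, one of three that look alike. Origin: centre of underside, z up. Steel foot 70 (x) x 90 (y) x 16 mm; on it a black clip 50 (x) x 60 (y) mm, its top 60 mm above the underside. The clip's outer faces at x = -25 and +25 mm are rigid: grip the holder there from above. Loose on the table, 0.85 kg.
- clip_b: Spring-clip card holder, one of three that look alike. Origin: centre of underside, z up. Sizes as clip_a. A fixed jaw face at x = +5 mm and a sprung steel jaw pressing to +x, both from 22 to 58 mm above the underside, mouth up, grip the card in the plane x = 0.
- clip_c: Spring-clip card holder, one of three that look alike. Origin: centre of underside, z up. Sizes as clip_a. In any holder the card slides up at a nearly constant force until it leaves the jaws 36 to 42 mm up: about 5 N in the two good ones, about 2 N in the weak one (both up to 25 % more or less together), plus its weight. Judge while it slides: at rest friction can hold it either way.
- card_a: Rigid display card, white with orange band at its top, 10 (x, thickness) x 100 (y) x 100 (z) mm, 40 to 65 g. Origin: centre of its lower edge, z up. Starts upright in clip_a, lower edge on the foot 16 mm above the table, x along the holder's x, up to 8 mm off centre in y; all above 60 mm is free.
- card_b: Rigid display card, white with orange band at its top, 10 (x, thickness) x 100 (y) x 100 (z) mm, 40 to 65 g. Origin: centre of its lower edge, z up. Starts upright in clip_b, lower edge on the foot 16 mm above the table, x along the holder's x, up to 8 mm off centre in y; all above 60 mm is free.
- card_c: Rigid display card, white with orange band at its top, 10 (x, thickness) x 100 (y) x 100 (z) mm, 40 to 65 g. Origin: centre of its lower edge, z up. Starts upright in clip_c, lower edge on the foot 16 mm above the table, x along the holder's x, up to 8 mm off centre in y; all above 60 mm is free.
- rack: Fixed card rack: black base 160 (x) x 100 (y) x 6 mm, three slots for standing cards, each between two orange walls 4 mm thick, 90 mm long (y), tops 60 mm above the table. Slots 26 mm wide, centred at x = -54, 0, +54 mm, along y, open at both ends, floor 6 mm above the table. Origin: centre of underside.
- tray: Fixed red returns tray, open on top, 180 (x) x 160 (y) x 30 mm outside, walls 4 mm, inner floor 4 mm above the table. Origin: centre of the underside.
- bottle: Bystander: water bottle with blue cap, 62 mm diameter, 170 mm tall, loose. Origin: centre of the underside.
- mug: Bystander: blue mug, 76 mm diameter, 95 mm tall, handle at its +y side (reaches about 75 mm from the axis), loose. Origin: centre of the underside.
- jaw_a (a joint): Sprung jaw of clip_a, metres: 0 while it rests on the 10 mm card, negative as it closes on the empty mouth, end stop -0.004. Not to be set. A tired, weak spring leaves it 1 mm short of the stop; feel is the surer test.
- jaw_b (a joint): Sprung jaw of clip_b, metres: 0 while it rests on the 10 mm card, negative as it closes on the empty mouth, end stop -0.004. Not to be set. A tired, weak spring leaves it 1 mm short of the stop; feel is the surer test.
- jaw_c (a joint): Sprung jaw of clip_c, metres: 0 while it rests on the 10 mm card, negative as it closes on the empty mouth, end stop -0.004. Not to be set. A tired, weak spring leaves it 1 mm short of the stop; feel is the surer test.
- wrench: Bystander: steel wrench lying on the table along its x, 160 mm long, loose. Origin: the middle of its underside.
Mind the look-alikes: they are no part of the job. Leave any brown or orange look-alike of the clip_b alone.

How it is judged (in metres and radians):
On the way, in this order (a step that is already met when the one before it is completed fails the run):
1. all three cards stand in the card rack, one per slot (x of card_a in the frame of rack between -0.075 and 0.075 m and y of card_a in the frame of rack between -0.05 and 0.05 m and z of each of card_a, card_b, card_c in the frame of rack below 0.022 m and angle between each of card_a, card_b, card_c's own z axis and vertical below 0.35 rad and x of card_b in the frame of rack between -0.075 and 0.075 m and y of card_b in the frame of rack between -0.05 and 0.05 m and x of card_c in the frame of rack between -0.075 and 0.075 m and y of card_c in the frame of rack between -0.05 and 0.05 m and horizontal distance between card_a and card_b above 0.035 m and horizontal distance between each of card_a, card_b and card_c above 0.035 m), for 0.2 s.
2. the weak holder (the one whose tired spring leaves its empty jaw short of its end stop) stands in the red returns tray (((value of joint jaw_a above -0.0035 m and (x of clip_a in the frame of tray between -0.07 and 0.07 m and y of clip_a in the frame of tray between -0.06 and 0.06 m and z of clip_a in the frame of tray below 0.012 m and angle between clip_a's own z axis and vertical below 0.12 rad)) or (value of joint jaw_b above -0.0035 m and (x of clip_b in the frame of tray between -0.07 and 0.07 m and y of clip_b in the frame of tray between -0.06 and 0.06 m and z of clip_b in the frame of tray below 0.012 m and angle between clip_b's own z axis and vertical below 0.12 rad)) or (value of joint jaw_c above -0.0035 m and (x of clip_c in the frame of tray between -0.07 and 0.07 m and y of clip_c in the frame of tray between -0.06 and 0.06 m and z of clip_c in the frame of tray below 0.012 m and angle between clip_c's own z axis and vertical below 0.12 rad)))), for 0.2 s.
At the end, for the whole second after the job is handed in: All three cards stand in the rack, one per slot (lower edge in a slot, leaning less than 20 degrees); the weak holder stands upright on the floor of the red tray; the two good holders stand upright within 40 mm of where they began; everything is at rest (all of step 1 and ((value of joint jaw_a above -0.0035 m and (x of clip_a in the frame of tray between -0.07 and 0.07 m and y of clip_a in the frame of tray between -0.06 and 0.06 m and z of clip_a in the frame of tray below 0.012 m and angle between clip_a's own z axis and vertical below 0.12 rad)) or (value of joint jaw_a below -0.0035 m and distance of clip_a from where it was at the start of the episode below 0.04 m and angle between clip_a's own z axis and vertical below 0.12 rad)) and ((value of joint jaw_b above -0.0035 m and (x of clip_b in the frame of tray between -0.07 and 0.07 m and y of clip_b in the frame of tray between -0.06 and 0.06 m and z of clip_b in the frame of tray below 0.012 m and angle between clip_b's own z axis and vertical below 0.12 rad)) or (value of joint jaw_b below -0.0035 m and distance of clip_b from where it was at the start of the episode below 0.04 m and angle between clip_b's own z axis and vertical below 0.12 rad)) and ((value of joint jaw_c above -0.0035 m and (x of clip_c in the frame of tray between -0.07 and 0.07 m and y of clip_c in the frame of tray between -0.06 and 0.06 m and z of clip_c in the frame of tray below 0.012 m and angle between clip_c's own z axis and vertical below 0.12 rad)) or (value of joint jaw_c below -0.0035 m and distance of clip_c from where it was at the start of the episode below 0.04 m and angle between clip_c's own z axis and vertical below 0.12 rad)) and ((value of joint jaw_a above -0.0035 m and (x of clip_a in the frame of tray between -0.07 and 0.07 m and y of clip_a in the frame of tray between -0.06 and 0.06 m and z of clip_a in the frame of tray below 0.012 m and angle between clip_a's own z axis and vertical below 0.12 rad)) or (value of joint jaw_b above -0.0035 m and (x of clip_b in the frame of tray between -0.07 and 0.07 m and y of clip_b in the frame of tray between -0.06 and 0.06 m and z of clip_b in the frame of tray below 0.012 m and angle between clip_b's own z axis and vertical below 0.12 rad)) or (value of joint jaw_c above -0.0035 m and (x of clip_c in the frame of tray between -0.07 and 0.07 m and y of clip_c in the frame of tray between -0.06 and 0.06 m and z of clip_c in the frame of tray below 0.012 m and angle between clip_c's own z axis and vertical below 0.12 rad))) and linear speed of each of card_a, card_b, card_c, clip_a, clip_b, clip_c below 0.02 m/s); the robot touches nothing.
It fails at once if a bystander is shifted by more than 30 mm or tipped (distance of any of bottle, mug, wrench from where it was at the start of the episode above 0.03 m or angle between any of bottle, mug's own z axis and vertical above 0.35 rad).
It fails at once if a holder is dropped or thrown into the tray (faster than 0.5 m/s just above its floor) ((horizontal distance between clip_a and tray below 0.1 m and z of clip_a in the frame of tray below 0.04 m and linear speed of clip_a above 0.5 m/s) or (horizontal distance between clip_b and tray below 0.1 m and z of clip_b in the frame of tray below 0.04 m and linear speed of clip_b above 0.5 m/s) or (horizontal distance between clip_c and tray below 0.1 m and z of clip_c in the frame of tray below 0.04 m and linear speed of clip_c above 0.5 m/s)).
It fails at once if a holder is tipped over (angle between any of clip_a, clip_b, clip_c's own z axis and vertical above 0.8 rad).
It also fails if it takes over 72 s, if anything falls off the work surface, if the arm or the gripper's body presses on something with over 40 N, if the wrist force passes 120 N, or if a joint passes its speed limit or range.

## Working session

There is one attempt and no reset: what is moved stays moved. The work goes in short steps, Python scripts to look and compute and a tool call to move; the robot and the scene stay as the last step left them, time stands still between calls to the robot, and variables do not carry over. Pictures are saved under pics/ and viewed, at most 10 in all, crops included, and the job is handed in when it is done.

Besides the shell and the picture viewer there is one more tool, called after ">>>" by a JSON object that holds its "name" and its "arguments". step_arm: Moves the arm, as the interface text tells. Shifts and turns lie within -1 to 1; 1 stands for 500 mm of shift or pi rad of turn. Its arguments: {"type":"object","properties":{"rows":{"type":"array"},"newtons":{"type":"number"}},"required":["rows"]}

```bash
mkdir -p pics; ls; python3 - <<'E'
from cell import env
import cv2
for n in("top","side"):
    im=env.read_camera(n); cv2.imwrite(f"pics/{n}0.png",im[:,:,::-1])
    i=env.camera_info(n); print(n,i)
print(env.get_obs())
E
```

```text
pics
top {'fx': 390.054710294129, 'fy': 390.054710294129, 'cx': 279.88626035429644, 'cy': 208.6846716738745, 'R': array([[-0.02754687, -0.99923825,  0.02764205],
       [-0.99577989,  0.02500886, -0.08830043],
       [ 0.08754187, -0.0299578 , -0.99571027]]), 't': array([0.00352578, 0.63026717, 0.96246833])}
side {'fx': 491.3388387584197, 'fy': 491.3388387584197, 'cx': 284.02223753681835, 'cy': 215.22748786773107, 'R': array([[-0.94543856, -0.32528998, -0.01823062],
       [-0.24018779,  0.73371451, -0.63558858],
       [ 0.22012666, -0.59653118, -0.77181267]]), 't': array([0.59034166, 0.16378392, 0.90568551])}
{'time_s': 0.1, 'qpos': array([-75.16559925,  18.43570513,  -4.0159237 ,  83.16610973,
         1.29605549,  78.5400607 ,  -3.26162296]), 'joint_velocities': array([ 0.04369154, -0.09615493, -0.04435345, -0.26289484,  0.04597282,
       -0.02664888,  0.06404225]), 'effort': array([-2.63678303e-04, -4.92569304e+01, -4.05877708e-01, -3.13398027e+01,
       -6.40878850e-02,  3.95420857e-02,  6.94292180e-05]), 'tool_pos': array([0.15747563, 0.63014543, 0.22157661]), 'tool_rot': array([-1.79903413e+02,  6.22041577e-03,  1.65974119e+02]), 'force': array([-0.66733141,  0.40720267, -0.13253775]), 'wrist_torque': array([ 0.07525129, -0.01879783,  0.01906379]), 'grasp_force': 0.0, 'grip_width': 0.08709433528166098}
```

View pics/top0.png

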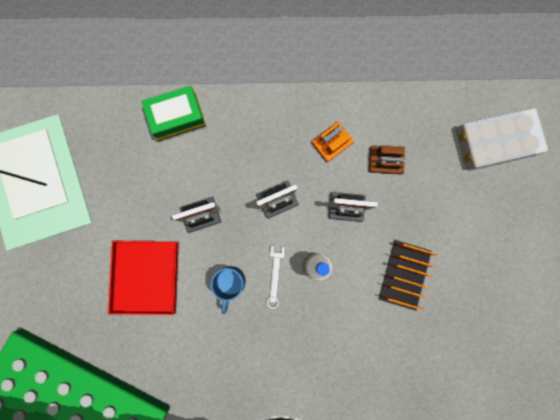

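View pics/side0.png

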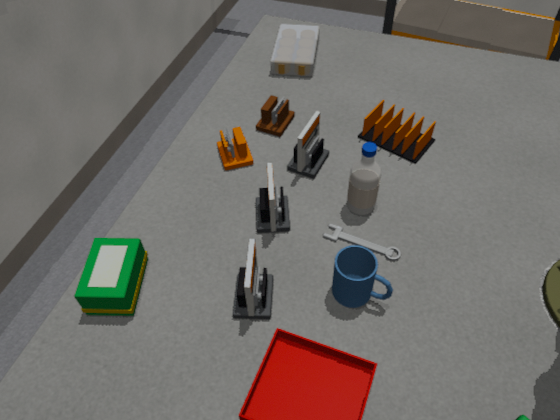

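Top view: clips with cards at about (200,213), (277,198), (349,206) px; rack (408,275), tray (144,277), bottle (320,267), mug (228,283), wrench (276,277). Orange/brown decoys at (333,140), (388,160). Side view agrees.

```bash
cat > h.py <<'E'
import numpy as np, cv2
from cell import env
I={n:env.camera_info(n) for n in("top","side")}
def ray(n,p,z):
    i=I[n]; d=i["R"].T@np.array([(p[0]-i["cx"])/i["fx"],(p[1]-i["cy"])/i["fy"],1]); c=-i["R"].T@i["t"]
    return c+d*(z-c[2])/d[2]
def proj(n,X):
    i=I[n]; q=i["R"]@np.array(X)+i["t"]; return np.array([i["fx"]*q[0]/q[2]+i["cx"],i["fy"]*q[1]/q[2]+i["cy"]])
def poly(n,cnt,z): return np.array([ray(n,p,z)[:2] for p in cnt.reshape(-1,2)],np.float32)
def masks(im):
    h=cv2.cvtColor(im,cv2.COLOR_RGB2HSV).astype(int); H,S,V=h[...,0],h[...,1],h[...,2]
    return dict(red=((H<4)|(H>176))&(S>180)&(V>90),orange=(H>5)&(H<20)&(S>130)&(V>110),white=(S<40)&(V>185),black=(V<75)&(S<110),
      blue=(H>95)&(H<125)&(S>100)&(V>60))
def comps(m,roi,amin=15):
    M=np.zeros(m.shape,np.uint8); x0,y0,x1,y1=roi; M[y0:y1,x0:x1]=m[y0:y1,x0:x1]
    return [c for c in cv2.findContours(M,cv2.RETR_EXTERNAL,cv2.CHAIN_APPROX_NONE)[0] if cv2.contourArea(c)>amin]
def rect(P):
    (c,s,a)=cv2.minAreaRect((P*1000).astype(np.float32)); return np.round(c,1),np.round(s,1),round(a,1)
E
python3 - <<'E'
from h import *
im=cv2.imread("pics/top0.png")[:,:,::-1].copy(); m=masks(im)
for n in I: print(n,"cam",-I[n]["R"].T@I[n]["t"])
for c in comps(m["red"],(90,220,200,330),100): print("tray z.03",rect(poly("top",c,.03)))
for k,roi in dict(L=(165,185,228,240),M=(250,170,305,225),R=(322,180,385,228)).items():
    for c in comps(m["white"],roi): print(k,"card z.116",rect(poly("top",c,.116)), cv2.boundingRect(c))
    a=comps(m["black"],roi,5)
    if a: P=np.concatenate([poly("top",c,.008) for c in a]); print(k,"foot z.016",rect(P))
for c in comps(m["black"],(375,232,440,315),100): print("rack base",rect(poly("top",c,.006)))
for c in comps(m["orange"],(375,232,440,315),5): print("wall z.06",rect(poly("top",c,.06)))
for c in comps(m["blue"],(205,262,250,320),50): print("mug",rect(poly("top",c,.095)))
for c in comps(m["blue"],(300,250,340,290),20): print("cap",rect(poly("top",c,.17)))
S=4
T=[cv2.resize(im[y:y+75,x:x+100],None,fx=S,fy=S,interpolation=cv2.INTER_CUBIC) for x,y in((150,175),(230,160),(300,165),(360,235))]
cv2.imwrite("pics/z1.png",np.vstack([np.hstack(T[:2]),np.hstack(T[2:])])[:,:,::-1])
E
```

```text
top cam [0.54344822 0.01659426 1.01389501]
side cam [0.39810514 0.61213123 0.81388104]
tray z.03 (array([469.5, 330.1]), array([161.9, 176.9]), 87.6)
L card z.116 (array([623.3, 188.8]), array([10.3, 99.3]), 16.7) (172, 203, 43, 16)
L foot z.016 (array([623.8, 200.3]), array([60. , 72.5]), 16.5)
M card z.116 (array([655.6,  -4.3]), array([ 10.1, 100. ]), 22.6) (257, 185, 41, 20)
M foot z.016 (array([659.5,  -2.3]), array([59.8, 80.4]), 23.6)
R card z.116 (array([ 633.6, -188.1]), array([99. ,  9.9]), 83.1) (335, 199, 43, 8)
R foot z.016 (array([ 636., -185.]), array([92.2, 60.2]), 88.5)
rack base (array([ 453.7, -329.8]), array([100., 155.]), 71.5)
wall z.06 (array([ 388.3, -309. ]), array([86.6,  7.8]), 71.8)
wall z.06 (array([ 416.9, -318. ]), array([86.9,  6.9]), 71.8)
wall z.06 (array([ 439.3, -326.7]), array([86.5,  6.7]), 71.8)
wall z.06 (array([ 467.8, -335.7]), array([86.7,  7.4]), 71.4)
wall z.06 (array([ 490.5, -343.5]), array([89.3,  7.3]), 71.8)
wall z.06 (array([ 518.9, -352.4]), array([84.8,  7.1]), 71.8)
mug (array([448.3, 121.6]), array([73.1, 97.1]), 49.6)
cap (array([485.2, -96.8]), array([28.1, 25.6]), 88.3)
```

View pics/z1.png

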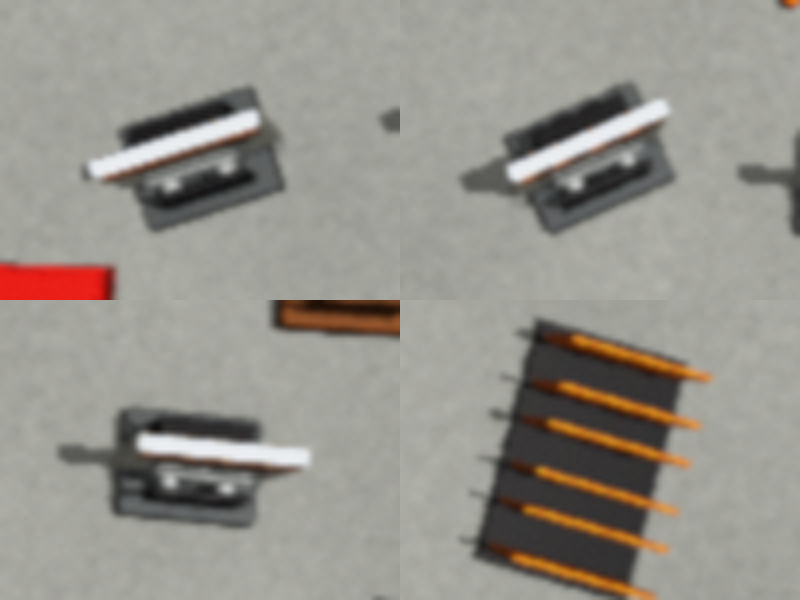

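```bash
cat > plan.py <<'E'
import sys
from h import *
from scipy.spatial.transform import Rotation as Ro
# usage: plan.py x y z yaw -> total turn (rotvec/pi) then slide in FINAL tool axes /0.5, plus rows needed
x,y,z,yaw=map(float,sys.argv[1:5]); o=env.get_obs()
R0=Ro.from_euler("xyz",o["tool_rot"],degrees=True); R1=Ro.from_euler("xyz",[180,0,yaw],degrees=True)
w=(R0.inv()*R1).as_rotvec()/np.pi; d=R1.inv().apply(np.array([x,y,z])-o["tool_pos"])/.5
print("t",round(o["time_s"],2),"turn",w.round(4),"rows",np.linalg.norm(w)*180/10.6,"slide",d.round(4),"rows",np.linalg.norm(d)/.124)
print("pos",o["tool_pos"].round(4),o["tool_rot"].round(1),"F",o["force"].round(2),"grip",o["grip_width"].round(4),o["grasp_force"])
E
python3 plan.py .6233 .1888 .26 106.7
```

```text
t 0.1 turn [-5.000e-04  3.000e-04  3.293e-01] rows 5.5919043021568955 slide [-1.1132  0.6387 -0.0768] rows 10.368527963621652Traceback (most recent call last):
  File "plan.py", line 9, in <module>
    print("pos",o["tool_pos"].round(4),o["tool_rot"].round(1),"F",o["force"].round(2),"grip",o["grip_width"].round(4),o["grasp_force"])
                                                                                             ^^^^^^^^^^^^^^^^^^^^^
AttributeError: 'float' object has no attribute 'round'
```

```bash
sed -i 's/o\["grip_width"\].round(4)/round(o["grip_width"],4)/' plan.py
```

>>> {"name": "step_arm", "arguments": {"rows": [{"angular":[0,0,0.0549],"slide":[0,0,-0.0128],"jaw":0.5},{"angular":[0,0,0.0549],"slide":[0,0,-0.0128],"jaw":0.5},{"angular":[0,0,0.0549],"slide":[0,0,-0.0128],"jaw":0.5},{"angular":[0,0,0.0549],"slide":[0,0,-0.0128],"jaw":0.5},{"angular":[0,0,0.0549],"slide":[0,0,-0.0128],"jaw":0.5},{"angular":[0,0,0.0548],"slide":[0,0,-0.0128],"jaw":0.5},{"angular":[0,0,0],"slide":[-0.1012,0.0581,0],"jaw":0.5},{"angular":[0,0,0],"slide":[-0.1012,0.0581,0],"jaw":0.5},{"angular":[0,0,0],"slide":[-0.1012,0.0581,0],"jaw":0.5},{"angular":[0,0,0],"slide":[-0.1012,0.0581,0],"jaw":0.5}]}}

```text
time_s: 1.35
tool_pos: [0.3281, 0.4685, 0.2606]
tool_rot: [-180.0, 0.0, 106.7]
force: [0.8, -0.5, 0.6]
grip_width: 0.0435
grasp_force: 0.0
```

>>> {"name": "step_arm", "arguments": {"rows": [{"angular":[0,0,0],"slide":[-0.1012,0.0581,0],"jaw":0.5},{"angular":[0,0,0],"slide":[-0.1012,0.0581,0],"jaw":0.5},{"angular":[0,0,0],"slide":[-0.1012,0.0581,0],"jaw":0.5},{"angular":[0,0,0],"slide":[-0.1012,0.0581,0],"jaw":0.5},{"angular":[0,0,0],"slide":[-0.1012,0.0581,0],"jaw":0.5},{"angular":[0,0,0],"slide":[-0.1012,0.0581,0],"jaw":0.5},{"angular":[0,0,0],"slide":[-0.1012,0.0581,0],"jaw":0.5},{"angular":[0,0,0],"slide":[0,0,0],"jaw":0.5},{"angular":[0,0,0],"slide":[0,0,0],"jaw":0.5}]}}

```text
time_s: 2.48
tool_pos: [0.6231, 0.1898, 0.2602]
tool_rot: [-179.9, -0.0, 106.7]
force: [-0.5, 0.2, -0.2]
grip_width: 0.0435
grasp_force: 0.0
```

```bash
python3 plan.py .6233 .1888 .077 106.7
```

```text
t 2.48 turn [-0.0004 -0.0002 -0.    ] rows 0.008357187181990133 slide [-2.000e-03 -2.000e-04  3.665e-01] rows 2.955618475167252
pos [0.6231 0.1898 0.2602] [-179.9   -0.   106.7] F [-0.49  0.18 -0.2 ] grip 0.0435 0.0
```

>>> {"name": "step_arm", "arguments": {"rows": [{"angular":[0,0,0],"slide":[-0.002,0,0.1],"jaw":0.5},{"angular":[0,0,0],"slide":[0,0,0.1],"jaw":0.5},{"angular":[0,0,0],"slide":[0,0,0.09],"jaw":0.5},{"angular":[0,0,0],"slide":[0,0,0.05],"jaw":0.5},{"angular":[0,0,0],"slide":[0,0,0.0265],"jaw":0.5},{"angular":[0,0,0],"slide":[0,0,0],"jaw":0.5},{"angular":[0,0,0],"slide":[0,0,0],"jaw":0.0},{"angular":[0,0,0],"slide":[0,0,0],"jaw":0.0},{"angular":[0,0,0],"slide":[0,0,0],"jaw":0.0},{"angular":[0,0,0],"slide":[0,0,0],"jaw":0.0}], "newtons": 30}}

```text
time_s: 3.72
tool_pos: [0.6241, 0.1884, 0.0781]
tool_rot: [180.0, -0.0, 106.7]
force: [0.5, -0.4, -0.6]
grip_width: 0.0117
grasp_force: 0.0
```

>>> {"name": "step_arm", "arguments": {"rows": [{"angular":[0,0,0],"slide":[0,0,0],"jaw":0.0},{"angular":[0,0,0],"slide":[0,0,0],"jaw":0.0}]}}

```text
time_s: 3.98
tool_pos: [0.6236, 0.1882, 0.0779]
tool_rot: [-180.0, -0.0, 106.7]
force: [-2.2, -0.2, 2.7]
grip_width: 0.0096
grasp_force: 30.0
```

>>> {"name": "step_arm", "arguments": {"rows": [{"angular":[0,0,0],"slide":[0,0,-0.008],"jaw":0},{"angular":[0,0,0],"slide":[0,0,-0.008],"jaw":0},{"angular":[0,0,0],"slide":[0,0,-0.008],"jaw":0},{"angular":[0,0,0],"slide":[0,0,-0.008],"jaw":0}]}}

```text
time_s: 4.47
tool_pos: [0.6235, 0.1883, 0.0936]
tool_rot: [-180.0, 0.0, 106.7]
force: [0.2, -0.6, -5.9]
grip_width: 0.0095
grasp_force: 30.0
```

>>> {"name": "step_arm", "arguments": {"rows": [{"angular":[0,0,0],"slide":[0,0,-0.008],"jaw":0}]}}

```text
time_s: 4.6
tool_pos: [0.6235, 0.1883, 0.0977]
tool_rot: [-180.0, 0.0, 106.7]
force: [0.1, -0.4, -6.1]
grip_width: 0.01
grasp_force: 30.0
```

>>> {"name": "step_arm", "arguments": {"rows": [{"angular":[0,0,0],"slide":[0,0,-0.008],"jaw":0}]}}

```text
time_s: 4.72
tool_pos: [0.6236, 0.1883, 0.1018]
tool_rot: [-180.0, -0.0, 106.7]
force: [-0.3, -0.5, -6.2]
grip_width: 0.0099
grasp_force: 30.0
```

>>> {"name": "step_arm", "arguments": {"rows": [{"angular":[0,0,0],"slide":[0,0,-0.008],"jaw":0}]}}

```text
time_s: 4.85
tool_pos: [0.6236, 0.1884, 0.1058]
tool_rot: [-180.0, -0.0, 106.7]
force: [-1.2, 0.1, -7.1]
grip_width: 0.0098
grasp_force: 30.0
```

>>> {"name": "step_arm", "arguments": {"rows": [{"angular":[0,0,0],"slide":[0,0,-0.025],"jaw":0},{"angular":[0,0,0],"slide":[0,0,-0.05],"jaw":0},{"angular":[0,0,0],"slide":[0,0,-0.11],"jaw":0},{"angular":[0,0,0],"slide":[0,0,-0.11],"jaw":0},{"angular":[0,0,0],"slide":[0,0,-0.05],"jaw":0},{"angular":[0,0,0],"slide":[0,0,0],"jaw":0}]}}

```text
time_s: 5.6
tool_pos: [0.6258, 0.1884, 0.2831]
tool_rot: [179.5, -0.0, 106.7]
force: [-0.4, 1.2, -0.6]
grip_width: 0.01
grasp_force: 30.0
```

```bash
python3 plan.py .4020 -.3133 .28 71.8
```

```text
t 5.6 turn [ 0.0025 -0.001   0.1938] rows 3.2911134948865945 slide [-1.093  -0.1118  0.0062] rows 8.860977824273172
pos [0.6258 0.1884 0.2831] [179.5  -0.  106.7] F [-0.41  1.23 -0.64] grip 0.01 29.9999364791438
```

>>> {"name": "step_arm", "arguments": {"rows": [{"angular":[0,0,0.0485],"slide":[0,0,0],"jaw":0},{"angular":[0,0,0.0485],"slide":[0,0,0],"jaw":0},{"angular":[0,0,0.0485],"slide":[0,0,0],"jaw":0},{"angular":[0,0,0.0483],"slide":[0,0,0],"jaw":0},{"angular":[0,0,0],"slide":[-0.1093,-0.0112,0],"jaw":0},{"angular":[0,0,0],"slide":[-0.1093,-0.0112,0],"jaw":0},{"angular":[0,0,0],"slide":[-0.1093,-0.0112,0],"jaw":0},{"angular":[0,0,0],"slide":[-0.1093,-0.0112,0],"jaw":0},{"angular":[0,0,0],"slide":[-0.1093,-0.0112,0],"jaw":0},{"angular":[0,0,0],"slide":[-0.1093,-0.0112,0],"jaw":0}]}}

```text
time_s: 6.85
tool_pos: [0.4881, -0.1142, 0.2773]
tool_rot: [-179.9, -0.0, 71.8]
force: [0.3, 0.1, 0.1]
grip_width: 0.0099
grasp_force: 30.0
```

>>> {"name": "step_arm", "arguments": {"rows": [{"angular":[0,0,0],"slide":[-0.1093,-0.0112,0],"jaw":0},{"angular":[0,0,0],"slide":[-0.1093,-0.0112,0],"jaw":0},{"angular":[0,0,0],"slide":[-0.1093,-0.0112,0],"jaw":0},{"angular":[0,0,0],"slide":[-0.1093,-0.0112,0],"jaw":0},{"angular":[0,0,0],"slide":[0,0,0],"jaw":0},{"angular":[0,0,0],"slide":[0,0,0],"jaw":0}]}}

```text
time_s: 7.6
tool_pos: [0.4001, -0.3126, 0.2775]
tool_rot: [-180.0, -0.1, 71.8]
force: [0.4, 0.3, -0.7]
grip_width: 0.0097
grasp_force: 30.0
```

```bash
python3 plan.py .4020 -.3133 .07 71.8; python3 - <<'E'
from h import *
for n in("top","side"):
    im=env.read_camera(n); cv2.imwrite(f"pics/{n}1.png",im[:,:,::-1])
    if n=="side": cv2.imwrite("pics/s1c.png",cv2.resize(im[:230,180:480,::-1],None,fx=2.6,fy=2.6))
im=cv2.imread("pics/top1.png")[:,:,::-1].copy();m=masks(im)
for c in comps(m["white"],(165,185,228,240)): print(cv2.contourArea(c))
for c in comps(m["orange"],(375,232,440,315),5): print("wall z.06",rect(poly("top",c,.06)))
E
```

```text
t 7.6 turn [-0.0003 -0.0003  0.0001] rows 0.007250523168057371 slide [-2.00e-04  4.10e-03  4.15e-01] rows 3.347102967146973
pos [ 0.4001 -0.3126  0.2775] [-1.80e+02 -1.00e-01  7.18e+01] F [ 0.43  0.29 -0.68] grip 0.0097 30.000342121347785
wall z.06 (array([ 392. , -294.7]), array([51.1,  7.6]), 74.4)
wall z.06 (array([ 416.9, -318. ]), array([86.9,  7.2]), 71.6)
wall z.06 (array([ 439.3, -326.7]), array([86.4,  7.1]), 71.1)
wall z.06 (array([ 467.8, -335.7]), array([86.7,  7.4]), 71.6)
wall z.06 (array([ 490.8, -342.3]), array([86.9,  7.3]), 71.8)
wall z.06 (array([ 518.9, -352.1]), array([85.4,  7.5]), 71.6)
```

View pics/s1c.png

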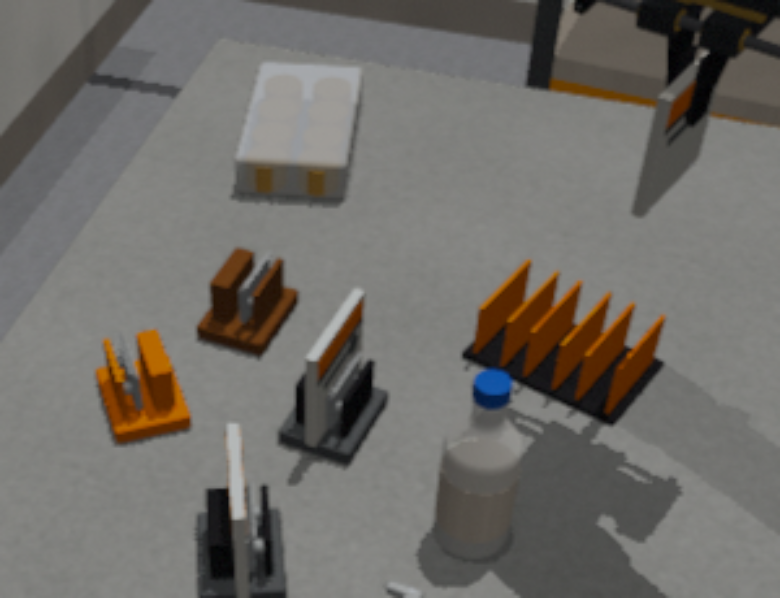

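The side crop shows the card held upright and parallel to the rack walls above slot 1; lower it.

>>> {"name": "step_arm", "arguments": {"rows": [{"angular":[0,0,0],"slide":[0,0.004,0.1],"jaw":0},{"angular":[0,0,0],"slide":[0,0,0.1],"jaw":0},{"angular":[0,0,0],"slide":[0,0,0.1],"jaw":0},{"angular":[0,0,0],"slide":[0,0,0.06],"jaw":0},{"angular":[0,0,0],"slide":[0,0,0.035],"jaw":0},{"angular":[0,0,0],"slide":[0,0,0.02],"jaw":0},{"angular":[0,0,0],"slide":[0,0,0],"jaw":0},{"angular":[0,0,0],"slide":[0,0,0],"jaw":0}]}}

```text
time_s: 8.7
tool_pos: [0.4029, -0.3144, 0.0717]
tool_rot: [179.9, -0.0, 71.8]
force: [0.6, 0.5, -0.4]
grip_width: 0.0098
grasp_force: 30.0
```

>>> {"name": "step_arm", "arguments": {"rows": [{"angular":[0,0,0],"slide":[0,0,0.006],"jaw":0},{"angular":[0,0,0],"slide":[0,0,0],"jaw":0},{"angular":[0,0,0],"slide":[0,0,0],"jaw":0.3},{"angular":[0,0,0],"slide":[0,0,0],"jaw":0.4},{"angular":[0,0,0],"slide":[0,0,0],"jaw":0.4},{"angular":[0,0,0],"slide":[0,0,-0.04],"jaw":0.4},{"angular":[0,0,0],"slide":[0,0,-0.1],"jaw":0.4},{"angular":[0,0,0],"slide":[0,0,-0.12],"jaw":0.4},{"angular":[0,0,0],"slide":[0,0,-0.12],"jaw":0.4},{"angular":[0,0,0],"slide":[0,0,-0.03],"jaw":0.4}]}}

```text
time_s: 9.95
tool_pos: [0.4035, -0.3153, 0.2765]
tool_rot: [179.6, -0.1, 71.8]
force: [-0.7, 0.2, -1.2]
grip_width: 0.0346
grasp_force: 0.0
```

```bash
python3 plan.py .6556 -.0043 .27 112.6; python3 - <<'E'
from h import *
im=env.read_camera("side"); cv2.imwrite("pics/side2.png",im[:,:,::-1])
cv2.imwrite("pics/s2c.png",cv2.resize(im[:230,180:480,::-1],None,fx=2.6,fy=2.6))
E
```

```text
t 9.95 turn [ 0.0022  0.0005 -0.2266] rows 3.84789918876964 slide [0.3805 0.7045 0.013 ] rows 6.457682470002292
pos [ 0.4035 -0.3153  0.2765] [ 1.796e+02 -1.000e-01  7.180e+01] F [-0.65  0.2  -1.19] grip 0.0346 0.0
```

View pics/s2c.png

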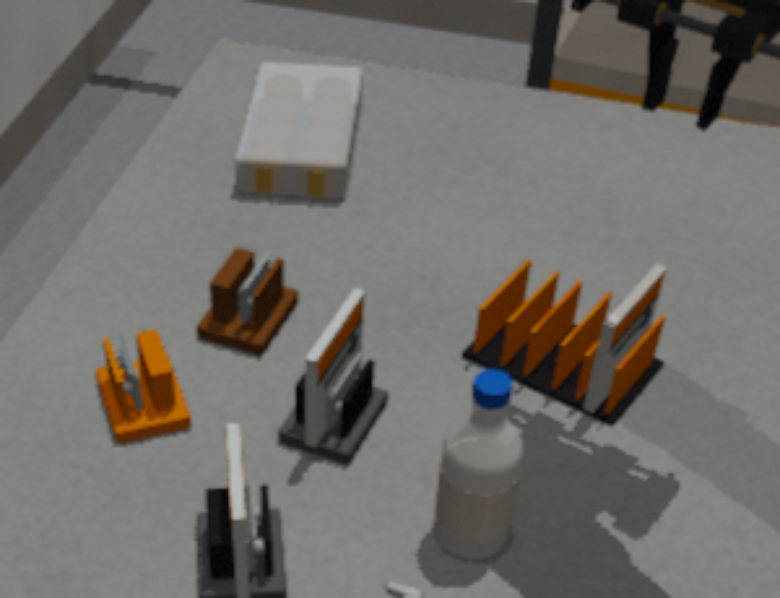

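Card stands in slot 1 (crop px ≈ (630,340)). Next: middle card.

>>> {"name": "step_arm", "arguments": {"rows": [{"angular":[0.0011,0,-0.0567],"slide":[0,0,0],"jaw":0.5},{"angular":[0.0011,0,-0.0567],"slide":[0,0,0],"jaw":0.5},{"angular":[0,0,-0.0566],"slide":[0,0,0],"jaw":0.5},{"angular":[0,0,-0.0566],"slide":[0,0,0],"jaw":0.5},{"angular":[0,0,0],"slide":[0.0634,0.1025,0],"jaw":0.5},{"angular":[0,0,0],"slide":[0.0634,0.1025,0],"jaw":0.5},{"angular":[0,0,0],"slide":[0.0634,0.1025,0],"jaw":0.5},{"angular":[0,0,0],"slide":[0.0634,0.1025,0],"jaw":0.5},{"angular":[0,0,0],"slide":[0.0634,0.1025,0],"jaw":0.5},{"angular":[0,0,0],"slide":[0.0634,0.1025,0],"jaw":0.5}]}}

```text
time_s: 11.25
tool_pos: [0.613, -0.0186, 0.2692]
tool_rot: [-179.5, -0.3, 112.6]
force: [-0.6, -1.0, 1.6]
grip_width: 0.0435
grasp_force: 0.0
```

>>> {"name": "step_arm", "arguments": {"rows": [{"angular":[0,0,0],"slide":[0,0.08,0],"jaw":0.5},{"angular":[0,0,0],"slide":[0,0,0],"jaw":0.5},{"angular":[0,0,0],"slide":[0,0,0],"jaw":0.5}]}}

```text
time_s: 11.62
tool_pos: [0.6487, -0.0063, 0.2696]
tool_rot: [-179.5, -0.2, 112.5]
force: [-0.9, -0.6, 0.4]
grip_width: 0.0437
grasp_force: 0.0
```

```bash
python3 plan.py .6556 -.0043 .077 112.6
```

```text
t 11.62 turn [-0.003  -0.0011 -0.0006] rows 0.05447169135077024 slide [-0.0016  0.0144  0.3852] rows 3.1089280146116467
pos [ 0.6487 -0.0063  0.2696] [-179.5   -0.2  112.5] F [-0.95 -0.56  0.42] grip 0.0437 0.0
```

>>> {"name": "step_arm", "arguments": {"rows": [{"angular":[-0.0025,-0.0011,0],"slide":[-0.0016,0.0142,0],"jaw":0.5},{"angular":[0,0,0],"slide":[0,0,0.1],"jaw":0.5},{"angular":[0,0,0],"slide":[0,0,0.11],"jaw":0.5},{"angular":[0,0,0],"slide":[0,0,0.09],"jaw":0.5},{"angular":[0,0,0],"slide":[0,0,0.055],"jaw":0.5},{"angular":[0,0,0],"slide":[0,0,0.03],"jaw":0.5},{"angular":[0,0,0],"slide":[0,0,0],"jaw":0.5},{"angular":[0,0,0],"slide":[0,0,0],"jaw":0.3},{"angular":[0,0,0],"slide":[0,0,0],"jaw":0.2}]}}

```text
time_s: 12.75
tool_pos: [0.6579, -0.0027, 0.0803]
tool_rot: [179.7, 0.0, 112.6]
force: [0.3, -0.4, 0.5]
grip_width: 0.031
grasp_force: 0.0
```

>>> {"name": "step_arm", "arguments": {"rows": [{"angular":[0,0,0],"slide":[0,0,0],"jaw":0.0},{"angular":[0,0,0],"slide":[0,0,0],"jaw":0.0},{"angular":[0,0,0],"slide":[0,0,0],"jaw":0.0},{"angular":[0,0,0],"slide":[0,0,0],"jaw":0.0}]}}

```text
time_s: 13.25
tool_pos: [0.6561, -0.0032, 0.0789]
tool_rot: [180.0, -0.0, 112.6]
force: [-4.2, -0.8, 5.0]
grip_width: 0.0099
grasp_force: 30.0
```

>>> {"name": "step_arm", "arguments": {"rows": [{"angular":[0,0,0],"slide":[0,0,-0.008],"jaw":0},{"angular":[0,0,0],"slide":[0,0,-0.008],"jaw":0},{"angular":[0,0,0],"slide":[0,0,-0.008],"jaw":0},{"angular":[0,0,0],"slide":[0,0,-0.008],"jaw":0}]}}

```text
time_s: 13.75
tool_pos: [0.6567, -0.0024, 0.0946]
tool_rot: [179.9, -0.0, 112.6]
force: [-0.9, 0.2, -6.9]
grip_width: 0.0098
grasp_force: 30.0
```

>>> {"name": "step_arm", "arguments": {"rows": [{"angular":[0,0,0],"slide":[0,0,-0.008],"jaw":0}]}}

```text
time_s: 13.88
tool_pos: [0.6568, -0.0025, 0.0989]
tool_rot: [179.9, -0.0, 112.6]
force: [-1.0, -0.1, -6.1]
grip_width: 0.0099
grasp_force: 30.0
```

>>> {"name": "step_arm", "arguments": {"rows": [{"angular":[0,0,0],"slide":[0,0,-0.008],"jaw":0}]}}

```text
time_s: 14.0
tool_pos: [0.6569, -0.0026, 0.1031]
tool_rot: [179.9, -0.0, 112.6]
force: [-1.2, 0.1, -7.5]
grip_width: 0.0099
grasp_force: 30.0
```

>>> {"name": "step_arm", "arguments": {"rows": [{"angular":[0,0,0],"slide":[0,0,-0.008],"jaw":0}]}}

```text
time_s: 14.12
tool_pos: [0.6569, -0.0027, 0.1071]
tool_rot: [179.9, -0.0, 112.6]
force: [-1.0, -0.8, -6.1]
grip_width: 0.0099
grasp_force: 30.0
```

>>> {"name": "step_arm", "arguments": {"rows": [{"angular":[0,0,0],"slide":[0,0,-0.025],"jaw":0},{"angular":[0,0,0],"slide":[0,0,-0.05],"jaw":0},{"angular":[0,0,0],"slide":[0,0,-0.11],"jaw":0},{"angular":[0,0,0],"slide":[0,0,-0.11],"jaw":0},{"angular":[0,0,0],"slide":[0,0,-0.05],"jaw":0},{"angular":[0,0,0],"slide":[0,0,0],"jaw":0},{"angular":[0,0,0],"slide":[0,0,0],"jaw":0}]}}

```text
time_s: 15.0
tool_pos: [0.6566, -0.0027, 0.2793]
tool_rot: [179.9, -0.0, 112.6]
force: [-0.9, -0.5, -0.9]
grip_width: 0.0097
grasp_force: 30.0
```

```bash
python3 plan.py .4530 -.3310 .28 71.8
```

```text
t 15.0 turn [ 0.0008 -0.0004  0.2267] rows 3.8497302590964044 slide [-0.7509 -0.1817 -0.0015] rows 6.230183927024536
pos [ 0.6566 -0.0027  0.2793] [179.9  -0.  112.6] F [-0.94 -0.53 -0.91] grip 0.0097 29.994756331825556
```

>>> {"name": "step_arm", "arguments": {"rows": [{"angular":[0,0,0.0567],"slide":[0,0,0],"jaw":0},{"angular":[0,0,0.0567],"slide":[0,0,0],"jaw":0},{"angular":[0,0,0.0567],"slide":[0,0,0],"jaw":0},{"angular":[0,0,0.0566],"slide":[0,0,0],"jaw":0},{"angular":[0,0,0],"slide":[-0.1073,-0.026,0],"jaw":0},{"angular":[0,0,0],"slide":[-0.1073,-0.026,0],"jaw":0},{"angular":[0,0,0],"slide":[-0.1073,-0.026,0],"jaw":0},{"angular":[0,0,0],"slide":[-0.1073,-0.026,0],"jaw":0},{"angular":[0,0,0],"slide":[-0.1073,-0.026,0],"jaw":0},{"angular":[0,0,0],"slide":[-0.1073,-0.026,0],"jaw":0}]}}

```text
time_s: 16.25
tool_pos: [0.4804, -0.285, 0.2775]
tool_rot: [180.0, -0.1, 71.8]
force: [1.1, 0.4, -0.1]
grip_width: 0.0097
grasp_force: 30.0
```

>>> {"name": "step_arm", "arguments": {"rows": [{"angular":[0,0,0],"slide":[-0.1073,-0.026,0],"jaw":0},{"angular":[0,0,0],"slide":[0,0,0],"jaw":0},{"angular":[0,0,0],"slide":[0,0,0],"jaw":0},{"angular":[0,0,0],"slide":[0,0,0],"jaw":0}]}}

```text
time_s: 16.75
tool_pos: [0.454, -0.3293, 0.278]
tool_rot: [180.0, -0.1, 72.0]
force: [-0.3, 0.6, -0.1]
grip_width: 0.0101
grasp_force: 30.0
```

```bash
python3 plan.py .4530 -.3310 .0695 71.8
```

```text
t 16.75 turn [ 0.0001 -0.0005  0.001 ] rows 0.01953815477388097 slide [-0.0038 -0.0008  0.4169] rows 3.3624594755710144
pos [ 0.454  -0.3293  0.278 ] [ 1.8e+02 -1.0e-01  7.2e+01] F [-0.34  0.63 -0.08] grip 0.0101 29.994840272888723
```

>>> {"name": "step_arm", "arguments": {"rows": [{"angular":[0,0,0],"slide":[-0.002,0,0.1],"jaw":0},{"angular":[0,0,0],"slide":[0,0,0.1],"jaw":0},{"angular":[0,0,0],"slide":[0,0,0.1],"jaw":0},{"angular":[0,0,0],"slide":[0,0,0.06],"jaw":0},{"angular":[0,0,0],"slide":[0,0,0.038],"jaw":0},{"angular":[0,0,0],"slide":[0,0,0.02],"jaw":0},{"angular":[0,0,0],"slide":[0,0,0],"jaw":0},{"angular":[0,0,0],"slide":[0,0,0],"jaw":0},{"angular":[0,0,0],"slide":[0,0,0],"jaw":0}]}}

```text
time_s: 17.88
tool_pos: [0.4533, -0.3322, 0.0703]
tool_rot: [179.8, -0.1, 71.8]
force: [-0.2, -0.2, -0.5]
grip_width: 0.0096
grasp_force: 30.0
```

>>> {"name": "step_arm", "arguments": {"rows": [{"angular":[0,0,0],"slide":[0,0,0],"jaw":0.3},{"angular":[0,0,0],"slide":[0,0,0],"jaw":0.4},{"angular":[0,0,0],"slide":[0,0,0],"jaw":0.4},{"angular":[0,0,0],"slide":[0,0,-0.04],"jaw":0.4},{"angular":[0,0,0],"slide":[0,0,-0.1],"jaw":0.4},{"angular":[0,0,0],"slide":[0,0,-0.12],"jaw":0.4},{"angular":[0,0,0],"slide":[0,0,-0.12],"jaw":0.4},{"angular":[0,0,0],"slide":[0,0,-0.03],"jaw":0.4},{"angular":[0,0,0],"slide":[0,0,0],"jaw":0.4}]}}

```text
time_s: 19.0
tool_pos: [0.4528, -0.3325, 0.2759]
tool_rot: [179.8, -0.1, 71.8]
force: [-0.6, -0.3, -0.4]
grip_width: 0.0349
grasp_force: 0.0
```

```bash
python3 plan.py .6336 -.1881 .27 83.1
```

```text
t 19.0 turn [ 0.0013 -0.0005 -0.0628] rows 1.0670932067430317 slide [0.3302 0.3242 0.0118] rows 3.7335454047153114
pos [ 0.4528 -0.3325  0.2759] [ 1.798e+02 -1.000e-01  7.180e+01] F [-0.55 -0.35 -0.43] grip 0.0349 0.0
```

>>> {"name": "step_arm", "arguments": {"rows": [{"angular":[0.0008,0,-0.0314],"slide":[0,0,0],"jaw":0.5},{"angular":[0,0,-0.0314],"slide":[0,0,0],"jaw":0.5},{"angular":[0,0,0],"slide":[0.0826,0.081,0],"jaw":0.5},{"angular":[0,0,0],"slide":[0.0826,0.081,0],"jaw":0.5},{"angular":[0,0,0],"slide":[0.0826,0.081,0],"jaw":0.5},{"angular":[0,0,0],"slide":[0.0825,0.081,0],"jaw":0.5},{"angular":[0,0,0],"slide":[0,0,0],"jaw":0.5},{"angular":[0,0,0],"slide":[0,0,0],"jaw":0.5},{"angular":[0,0,0],"slide":[0,0,0],"jaw":0.5}]}}

```text
time_s: 20.12
tool_pos: [0.6316, -0.1894, 0.2743]
tool_rot: [-179.9, -0.1, 82.9]
force: [1.1, -0.0, 0.4]
grip_width: 0.0435
grasp_force: 0.0
```

```bash
python3 plan.py .6336 -.1881 .077 83.1
```

```text
t 20.12 turn [-0.0006 -0.0004 -0.001 ] rows 0.02136192721709989 slide [0.0031 0.0036 0.3946] rows 3.182126702947936
pos [ 0.6316 -0.1894  0.2743] [-1.799e+02 -1.000e-01  8.290e+01] F [ 1.09 -0.05  0.4 ] grip 0.0435 0.0
```

>>> {"name": "step_arm", "arguments": {"rows": [{"angular":[0,0,0],"slide":[0.003,0.0036,0],"jaw":0.5},{"angular":[0,0,0],"slide":[0,0,0.1],"jaw":0.5},{"angular":[0,0,0],"slide":[0,0,0.11],"jaw":0.5},{"angular":[0,0,0],"slide":[0,0,0.095],"jaw":0.5},{"angular":[0,0,0],"slide":[0,0,0.06],"jaw":0.5},{"angular":[0,0,0],"slide":[0,0,0.0275],"jaw":0.5},{"angular":[0,0,0],"slide":[0,0,0],"jaw":0.5},{"angular":[0,0,0],"slide":[0,0,0],"jaw":0.3},{"angular":[0,0,0],"slide":[0,0,0],"jaw":0.2}]}}

```text
time_s: 21.25
tool_pos: [0.6359, -0.1864, 0.0801]
tool_rot: [179.9, -0.1, 83.1]
force: [0.8, -0.5, -0.0]
grip_width: 0.0309
grasp_force: 0.0
```

>>> {"name": "step_arm", "arguments": {"rows": [{"angular":[0,0,0],"slide":[0,0,0],"jaw":0.0},{"angular":[0,0,0],"slide":[0,0,0],"jaw":0.0},{"angular":[0,0,0],"slide":[0,0,0],"jaw":0.0},{"angular":[0,0,0],"slide":[0,0,0],"jaw":0.0}]}}

```text
time_s: 21.75
tool_pos: [0.6337, -0.1859, 0.0786]
tool_rot: [-179.8, -0.1, 83.1]
force: [-5.4, 1.2, 5.0]
grip_width: 0.01
grasp_force: 30.0
```

>>> {"name": "step_arm", "arguments": {"rows": [{"angular":[0,0,0],"slide":[0,0,-0.008],"jaw":0},{"angular":[0,0,0],"slide":[0,0,-0.008],"jaw":0},{"angular":[0,0,0],"slide":[0,0,-0.008],"jaw":0},{"angular":[0,0,0],"slide":[0,0,-0.008],"jaw":0}]}}

```text
time_s: 22.25
tool_pos: [0.6346, -0.1859, 0.0944]
tool_rot: [-179.9, -0.1, 83.1]
force: [-3.3, 0.6, -3.8]
grip_width: 0.01
grasp_force: 30.0
```

>>> {"name": "step_arm", "arguments": {"rows": [{"angular":[0,0,0],"slide":[0,0,-0.008],"jaw":0}]}}

```text
time_s: 22.38
tool_pos: [0.6348, -0.186, 0.0986]
tool_rot: [-179.9, -0.1, 83.1]
force: [-2.8, 0.2, -3.4]
grip_width: 0.0099
grasp_force: 30.0
```

>>> {"name": "step_arm", "arguments": {"rows": [{"angular":[0,0,0],"slide":[0,0,-0.008],"jaw":0}]}}

```text
time_s: 22.5
tool_pos: [0.6349, -0.1861, 0.1027]
tool_rot: [-179.9, -0.1, 83.1]
force: [-2.5, 0.7, -4.1]
grip_width: 0.0098
grasp_force: 30.0
```

>>> {"name": "step_arm", "arguments": {"rows": [{"angular":[0,0,0],"slide":[0,0,-0.008],"jaw":0}]}}

```text
time_s: 22.62
tool_pos: [0.635, -0.1861, 0.1068]
tool_rot: [-180.0, -0.1, 83.1]
force: [-2.8, 0.5, -3.0]
grip_width: 0.01
grasp_force: 30.0
```

>>> {"name": "step_arm", "arguments": {"rows": [{"angular":[0,0,0],"slide":[0,0,-0.025],"jaw":0},{"angular":[0,0,0],"slide":[0,0,-0.05],"jaw":0},{"angular":[0,0,0],"slide":[0,0,-0.11],"jaw":0},{"angular":[0,0,0],"slide":[0,0,-0.11],"jaw":0},{"angular":[0,0,0],"slide":[0,0,-0.05],"jaw":0},{"angular":[0,0,0],"slide":[0,0,0],"jaw":0},{"angular":[0,0,0],"slide":[0,0,0],"jaw":0}]}}

```text
time_s: 23.5
tool_pos: [0.6355, -0.1862, 0.279]
tool_rot: [180.0, -0.1, 83.1]
force: [0.9, -0.3, -1.2]
grip_width: 0.0099
grasp_force: 30.1
```

```bash
python3 plan.py .5043 -.3480 .28 71.8
```

```text
t 23.5 turn [ 0.0001 -0.0005  0.0629] rows 1.0675700567142585 slide [-0.3894 -0.1483 -0.002 ] rows 3.359991135759826
pos [ 0.6355 -0.1862  0.279 ] [ 1.80e+02 -1.00e-01  8.31e+01] F [ 0.88 -0.31 -1.22] grip 0.0099 30.05324419025783
```

Right holder gripped at about 3.5 N against 6.2–6.6 N for the others: it is the weak one. Card to slot 3.

>>> {"name": "step_arm", "arguments": {"rows": [{"angular":[0,0,0.0315],"slide":[0,0,0],"jaw":0},{"angular":[0,0,0.0314],"slide":[0,0,0],"jaw":0},{"angular":[0,0,0],"slide":[-0.0974,-0.0371,0],"jaw":0},{"angular":[0,0,0],"slide":[-0.0974,-0.0371,0],"jaw":0},{"angular":[0,0,0],"slide":[-0.0974,-0.0371,0],"jaw":0},{"angular":[0,0,0],"slide":[-0.0973,-0.037,0],"jaw":0},{"angular":[0,0,0],"slide":[0,0,0],"jaw":0},{"angular":[0,0,0],"slide":[0,0,0],"jaw":0},{"angular":[0,0,0],"slide":[0,0,0],"jaw":0}]}}

```text
time_s: 24.62
tool_pos: [0.5052, -0.3464, 0.278]
tool_rot: [-179.9, -0.1, 72.0]
force: [-0.2, 0.2, -1.3]
grip_width: 0.0097
grasp_force: 30.1
```

```bash
python3 plan.py .5043 -.3480 .0690 71.8
```

```text
t 24.62 turn [-0.0006 -0.0005  0.0009] rows 0.02036652537878593 slide [-0.0037 -0.0007  0.418 ] rows 3.3714812166559502
pos [ 0.5052 -0.3464  0.278 ] [-1.799e+02 -1.000e-01  7.200e+01] F [-0.22  0.22 -1.26] grip 0.0097 30.053333974683483
```

>>> {"name": "step_arm", "arguments": {"rows": [{"angular":[0,0,0],"slide":[-0.002,0,0.1],"jaw":0},{"angular":[0,0,0],"slide":[0,0,0.1],"jaw":0},{"angular":[0,0,0],"slide":[0,0,0.1],"jaw":0},{"angular":[0,0,0],"slide":[0,0,0.06],"jaw":0},{"angular":[0,0,0],"slide":[0,0,0.038],"jaw":0},{"angular":[0,0,0],"slide":[0,0,0.02],"jaw":0},{"angular":[0,0,0],"slide":[0,0,0],"jaw":0},{"angular":[0,0,0],"slide":[0,0,0],"jaw":0},{"angular":[0,0,0],"slide":[0,0,0],"jaw":0}]}}

```text
time_s: 25.75
tool_pos: [0.5039, -0.3491, 0.0707]
tool_rot: [180.0, -0.1, 71.8]
force: [-0.6, -0.9, -1.1]
grip_width: 0.0098
grasp_force: 30.1
```

>>> {"name": "step_arm", "arguments": {"rows": [{"angular":[0,0,0],"slide":[0,0,0],"jaw":0.3},{"angular":[0,0,0],"slide":[0,0,0],"jaw":0.4},{"angular":[0,0,0],"slide":[0,0,0],"jaw":0.4},{"angular":[0,0,0],"slide":[0,0,-0.04],"jaw":0.4},{"angular":[0,0,0],"slide":[0,0,-0.1],"jaw":0.4},{"angular":[0,0,0],"slide":[0,0,-0.12],"jaw":0.4},{"angular":[0,0,0],"slide":[0,0,-0.12],"jaw":0.4},{"angular":[0,0,0],"slide":[0,0,-0.03],"jaw":0.4},{"angular":[0,0,0],"slide":[0,0,0],"jaw":0.4}]}}

```text
time_s: 26.88
tool_pos: [0.5037, -0.3496, 0.2763]
tool_rot: [179.9, -0.1, 71.8]
force: [-0.1, 0.6, -1.0]
grip_width: 0.0346
grasp_force: 0.0
```

```bash
python3 - <<'E'
from h import *
ims={n:env.read_camera(n) for n in("top","side")}
t=ims["top"]; cv2.imwrite("pics/top3.png",t[:,:,::-1]); cv2.imwrite("pics/side3.png",ims["side"][:,:,::-1])
a=cv2.resize(ims["side"][:230,180:480],(560,430)); b=cv2.resize(t[165:240,300:400],(240,180),interpolation=cv2.INTER_CUBIC);c=cv2.resize(t[230:320,370:450],(240,270),interpolation=cv2.INTER_CUBIC)
M=np.zeros((450,800,3),np.uint8); M[:430,:560]=a; M[:180,560:]=b; M[180:450,560:]=c
cv2.imwrite("pics/m3.png",M[:,:,::-1])
m=masks(t)
for k,roi in dict(L=(165,185,228,240),M=(250,170,305,225),R=(315,180,385,228)).items():
    gray=(t.max(2)<110); a=comps(gray,roi,50)
    for q in a: print(k,"foot z.016",rect(poly("top",q,.016)))
for c in comps(m["white"],(375,232,440,315),5): print("card top z.106",rect(poly("top",c,.106)))
E
python3 plan.py .635 -.186 .27 83.1
```

```text
L foot z.016 (array([621.5, 191.1]), array([69.6, 89.7]), 16.5)
M foot z.016 (array([656.9,  -5.1]), array([69.4, 91. ]), 22.8)
R foot z.016 (array([ 624.5, -201.9]), array([161.1,  90.6]), 88.5)
card top z.106 (array([ 400.9, -314.4]), array([100.5,  13.4]), 73.5)
card top z.106 (array([ 452.8, -337.9]), array([83.6, 13.2]), 70.1)
card top z.106 (array([ 506.8, -344.2]), array([77.2, 12.1]), 71.8)
t 26.98 turn [-0.0009 -0.0007 -0.0629] rows 1.0679061438688886 slide [0.3542 0.2231 0.007 ] rows 3.376546652110608
pos [ 0.503  -0.3484  0.2735] [-1.798e+02 -1.000e-01  7.180e+01] F [ 0.38  0.57 -0.58] grip 0.0349 0.0
```

View pics/m3.png

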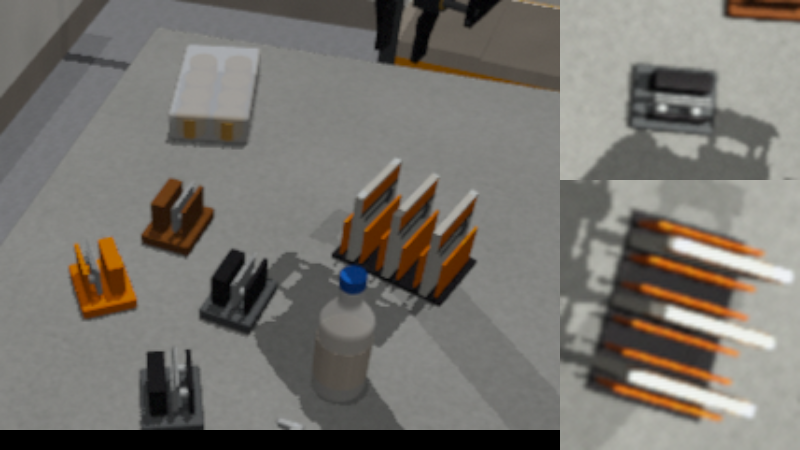

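Cards stand in all three slots; the empty right holder's foot spans roughly px (329–366, 191–220) in the top view.

```bash
python3 - <<'E'
from h import *
t=cv2.imread("pics/top3.png"); t0=cv2.imread("pics/top0.png")
print(ray("top",(347.5,205.4),.016))
for th in(70,80,90,100):
    for nm,im,roi in(("R",t,(324,186,370,224)),("M",t,(250,170,305,225))):
        M=cv2.morphologyEx((im.max(2)<th).astype(np.uint8),cv2.MORPH_CLOSE,np.ones((5,5)))
        for q in comps(M,roi,150): print(th,nm,rect(poly("top",q,.016)))
for r in range(188,226,2): print(r,t.max(2)[r,326:372:2])
E
```

```text
[ 0.63531119 -0.188372    0.016     ]
70 R (array([ 636.5, -184.6]), array([89.1, 57.1]), 88.5)
70 M (array([660.9,  -3.4]), array([58.2, 73.1]), 23.4)
80 R (array([ 635.2, -185.4]), array([91. , 64.8]), 88.6)
80 M (array([659.4,  -1.2]), array([59.1, 77.7]), 22.0)
90 R (array([ 634. , -185.4]), array([96.1, 67.4]), 88.6)
90 M (array([ 6.594e+02, -6.000e-01]), array([61. , 82.2]), 23.8)
100 R (array([ 626. , -191.3]), array([107.9,  80.9]), 84.2)
100 M (array([656.3,  -2.6]), array([67.9, 84.1]), 22.0)
188 [175 174 173 171 171 168 171 175 174 171 175 173 176 174 169 172 174 174
 173 172 176 176 177]
190 [176 172 169 161 160 160 167 176 174 173 175 169 170 174 169 172 174 175
 176 172 173 176 175]
192 [175 169 109 103 112 115 122 124 125 133 145 151 159 160 163 165 164 170
 172 171 174 175 172]
194 [172 161  82  90 101 100  79  52  57  61  66  71  71  82  88 102 106 117
 123 142 168 171 174]
196 [175 139  71  67  59  50  21  37  51  48  49  49  50  50  51  50  50  49
  62 104 160 173 175]
198 [178 136  66  54  55  40  12  42  54  53  53  52  53  52  51  53  52  53
  56  92 158 173 176
[... 588 characters left out ...]
40 131]
212 [164  94  49  60  71  35  30  61  78  68  65  64  54  44  86 176 139 105
 100  73  93  98  97]
214 [152  81  79  94  89  49  37  34  34  35  39  35  34  35  50  65  64  53
  51  78  95  94  95]
216 [166  84  90 107 109 103 104 100  98  88  80  81  76  68  57  46  53  81
  74  81  97  94  98]
218 [171 144 106  74  75  90  90  90  90  97 102 107 108 109 110 108 110 114
 104  86  94  97  98]
220 [172 163 140  97  93 107 133 144 143 142 133 120 122 104  96  98  95  98
  95  91  95  98  98]
222 [128 103  99  97  96  96 118 163 169 171 175 173 168 170 173 171 160 151
 102 106 150 156 134]
224 [ 96  97  96  95  97  98  95 142 167 168 175 174 174 176 176 174 167 157
 106 116 168 174 169]
```

>>> {"name": "step_arm", "arguments": {"rows": [{"angular":[-0.0005,0,-0.0314],"slide":[0,0,0],"jaw":1},{"angular":[0,0,-0.0314],"slide":[0,0,0],"jaw":1},{"angular":[0,0,0],"slide":[0.0885,0.0558,0],"jaw":1},{"angular":[0,0,0],"slide":[0.0885,0.0558,0],"jaw":1},{"angular":[0,0,0],"slide":[0.0885,0.0558,0],"jaw":1},{"angular":[0,0,0],"slide":[0.0885,0.0558,0],"jaw":1},{"angular":[0,0,0],"slide":[0,0,0],"jaw":1},{"angular":[0,0,0],"slide":[0,0,0],"jaw":1},{"angular":[0,0,0],"slide":[0,0,0],"jaw":1}]}}

```text
time_s: 28.1
tool_pos: [0.6342, -0.1888, 0.2746]
tool_rot: [-180.0, -0.0, 82.9]
force: [-0.9, 0.1, 0.7]
grip_width: 0.0871
grasp_force: 0.0
```

>>> {"name": "step_arm", "arguments": {"rows": [{"angular":[0,0,0],"slide":[0.0035,0.001,0.1],"jaw":1},{"angular":[0,0,0],"slide":[0,0,0.11],"jaw":1},{"angular":[0,0,0],"slide":[0,0,0.11],"jaw":1},{"angular":[0,0,0],"slide":[0,0,0.08],"jaw":1},{"angular":[0,0,0],"slide":[0,0,0.06],"jaw":1},{"angular":[0,0,0],"slide":[0,0,0.04],"jaw":1},{"angular":[0,0,0],"slide":[0,0,0],"jaw":1},{"angular":[0,0,0],"slide":[0,0,0],"jaw":1}]}}

```text
time_s: 29.1
tool_pos: [0.6374, -0.1857, 0.0266]
tool_rot: [179.8, -0.1, 83.1]
force: [0.1, 0.6, 0.0]
grip_width: 0.087
grasp_force: 0.0
```

>>> {"name": "step_arm", "arguments": {"rows": [{"angular":[0,0,0],"slide":[0,0,0],"jaw":0.75},{"angular":[0,0,0],"slide":[0,0,0],"jaw":0.62},{"angular":[0,0,0],"slide":[0,0,0],"jaw":0.5},{"angular":[0,0,0],"slide":[0,0,0],"jaw":0.4},{"angular":[0,0,0],"slide":[0,0,0],"jaw":0.4}], "newtons": 45}}

```text
time_s: 29.72
tool_pos: [0.6348, -0.1846, 0.0251]
tool_rot: [-179.8, -0.1, 83.1]
force: [-3.8, 1.1, 3.9]
grip_width: 0.0499
grasp_force: 45.0
```

>>> {"name": "step_arm", "arguments": {"rows": [{"angular":[0,0,0],"slide":[0,0,-0.02],"jaw":0.4},{"angular":[0,0,0],"slide":[0,0,-0.04],"jaw":0.4},{"angular":[0,0,0],"slide":[0,0,-0.08],"jaw":0.4},{"angular":[0,0,0],"slide":[0,0,-0.1],"jaw":0.4},{"angular":[0,0,0],"slide":[0,0,-0.1],"jaw":0.4},{"angular":[0,0,0],"slide":[0,0,-0.08],"jaw":0.4},{"angular":[0,0,0],"slide":[0,0,-0.04],"jaw":0.4},{"angular":[0,0,0],"slide":[0,0,0],"jaw":0.4}]}}

```text
time_s: 30.72
tool_pos: [0.6368, -0.1856, 0.2563]
tool_rot: [179.8, -0.1, 83.1]
force: [0.6, -1.4, -9.4]
grip_width: 0.0498
grasp_force: 45.0
```

```bash
python3 plan.py .4695 .3300 .25 87.6
```

```text
t 30.73 turn [ 0.001  -0.0003 -0.0251] rows 0.42732643960655536 slide [ 1.0162 -0.3774  0.0126] rows 8.742956859047641
pos [ 0.6368 -0.1856  0.2563] [ 1.798e+02 -1.000e-01  8.310e+01] F [ 0.62 -1.4  -9.42] grip 0.0498 44.98755520675331
```

>>> {"name": "step_arm", "arguments": {"rows": [{"angular":[0,0,-0.0251],"slide":[0,0,0],"jaw":0.4},{"angular":[0,0,0],"slide":[0.0847,-0.0315,0],"jaw":0.4},{"angular":[0,0,0],"slide":[0.0847,-0.0315,0],"jaw":0.4},{"angular":[0,0,0],"slide":[0.0847,-0.0315,0],"jaw":0.4},{"angular":[0,0,0],"slide":[0.0847,-0.0315,0],"jaw":0.4},{"angular":[0,0,0],"slide":[0.0847,-0.0315,0],"jaw":0.4},{"angular":[0,0,0],"slide":[0.0847,-0.0315,0],"jaw":0.4},{"angular":[0,0,0],"slide":[0.0847,-0.0315,0],"jaw":0.4},{"angular":[0,0,0],"slide":[0.0847,-0.0315,0],"jaw":0.4},{"angular":[0,0,0],"slide":[0.0847,-0.0315,0],"jaw":0.4}]}}

```text
time_s: 31.98
tool_pos: [0.5088, 0.2025, 0.2532]
tool_rot: [-179.9, 0.0, 87.6]
force: [1.6, 0.1, -8.7]
grip_width: 0.0497
grasp_force: 45.0
```

>>> {"name": "step_arm", "arguments": {"rows": [{"angular":[0,0,0],"slide":[0.0847,-0.0315,0],"jaw":0.4},{"angular":[0,0,0],"slide":[0.0847,-0.0315,0],"jaw":0.4},{"angular":[0,0,0],"slide":[0.0845,-0.0309,0],"jaw":0.4},{"angular":[0,0,0],"slide":[0,0,0],"jaw":0.4},{"angular":[0,0,0],"slide":[0,0,0],"jaw":0.4},{"angular":[0,0,0],"slide":[0,0,0],"jaw":0.4}]}}

```text
time_s: 32.72
tool_pos: [0.4694, 0.3285, 0.2546]
tool_rot: [180.0, 0.0, 87.5]
force: [0.1, -1.0, -8.0]
grip_width: 0.0499
grasp_force: 45.0
```

```bash
python3 plan.py .4695 .3300 .031 87.6
```

```text
t 32.73 turn [ 0.      0.0001 -0.0008] rows 0.013820984900107065 slide [0.0029 0.     0.4473] rows 3.6071652735782185
pos [0.4694 0.3285 0.2546] [180.    0.   87.5] F [ 0.07 -0.99 -7.99] grip 0.0499 44.98389841988683
```

>>> {"name": "step_arm", "arguments": {"rows": [{"angular":[0,0,0],"slide":[0.003,0,0.06],"jaw":0.4},{"angular":[0,0,0],"slide":[0,0,0.09],"jaw":0.4},{"angular":[0,0,0],"slide":[0,0,0.09],"jaw":0.4},{"angular":[0,0,0],"slide":[0,0,0.08],"jaw":0.4},{"angular":[0,0,0],"slide":[0,0,0.06],"jaw":0.4},{"angular":[0,0,0],"slide":[0,0,0.04],"jaw":0.4},{"angular":[0,0,0],"slide":[0,0,0.02],"jaw":0.4},{"angular":[0,0,0],"slide":[0,0,0],"jaw":0.4},{"angular":[0,0,0],"slide":[0,0,0],"jaw":0.4}]}}

```text
time_s: 33.85
tool_pos: [0.4703, 0.3328, 0.0368]
tool_rot: [179.9, -0.2, 87.6]
force: [0.6, 1.3, -8.6]
grip_width: 0.0494
grasp_force: 45.0
```

>>> {"name": "step_arm", "arguments": {"rows": [{"angular":[0,0,0],"slide":[0,0,0.004],"jaw":0.4},{"angular":[0,0,0],"slide":[0,0,0.004],"jaw":0.4},{"angular":[0,0,0],"slide":[0,0,0],"jaw":0.4},{"angular":[0,0,0],"slide":[0,0,0],"jaw":0.4}]}}

```text
time_s: 34.35
tool_pos: [0.4693, 0.3322, 0.0316]
tool_rot: [179.9, -0.1, 87.6]
force: [-0.2, 0.3, -8.0]
grip_width: 0.0498
grasp_force: 45.0
```

>>> {"name": "step_arm", "arguments": {"rows": [{"angular":[0,0,0],"slide":[0,0,0.004],"jaw":0.4},{"angular":[0,0,0],"slide":[0,0,0.002],"jaw":0.4},{"angular":[0,0,0],"slide":[0,0,0],"jaw":0.4},{"angular":[0,0,0],"slide":[0,0,0],"jaw":0.4}]}}

```text
time_s: 34.85
tool_pos: [0.4695, 0.3322, 0.0292]
tool_rot: [180.0, -0.1, 87.6]
force: [-1.4, -2.1, 0.7]
grip_width: 0.0494
grasp_force: 45.0
```

Contact: the tray floor carries the holder (force now ≈ 0). Release and rise.

>>> {"name": "step_arm", "arguments": {"rows": [{"angular":[0,0,0],"slide":[0,0,0],"jaw":0.7},{"angular":[0,0,0],"slide":[0,0,0],"jaw":0.95},{"angular":[0,0,0],"slide":[0,0,0],"jaw":0.95},{"angular":[0,0,0],"slide":[0,0,0],"jaw":0.95},{"angular":[0,0,0],"slide":[0,0,-0.03],"jaw":0.95},{"angular":[0,0,0],"slide":[0,0,-0.1],"jaw":0.95},{"angular":[0,0,0],"slide":[0,0,-0.12],"jaw":0.95},{"angular":[0,0,0],"slide":[0,0,-0.12],"jaw":0.95},{"angular":[0,0,0],"slide":[0,0,-0.1],"jaw":0.95},{"angular":[0,0,0],"slide":[0,0,0],"jaw":0.95}]}}

```text
time_s: 36.1
tool_pos: [0.4716, 0.3328, 0.2692]
tool_rot: [179.6, -0.5, 87.6]
force: [0.2, -0.0, -0.8]
grip_width: 0.0827
grasp_force: 0.0
```

>>> {"name": "step_arm", "arguments": {"rows": [{"angular":[0,0,0],"slide":[-0.08,-0.05,-0.05],"jaw":0.95},{"angular":[0,0,0],"slide":[0,-0.08,0],"jaw":0.95},{"angular":[0,0,0],"slide":[0,0,0],"jaw":0.95},{"angular":[0,0,0],"slide":[0,0,0],"jaw":0.95},{"angular":[0,0,0],"slide":[0,0,0],"jaw":0.95}]}}

```text
time_s: 36.72
tool_pos: [0.4032, 0.2943, 0.2881]
tool_rot: [179.9, -0.0, 87.5]
force: [1.0, -0.6, -0.4]
grip_width: 0.0827
grasp_force: 0.0
```

```bash
python3 - <<'E'
from h import *
t,s=env.read_camera("top"),env.read_camera("side")
cv2.imwrite("pics/f.png",np.hstack([cv2.resize(t,(400,300)),cv2.resize(s,(400,300))])[:,:,::-1])
m=masks(t)
for c in comps(m["red"],(90,220,200,330),100): print("tray",rect(poly("top",c,.03)))
for k,roi in dict(L=(165,185,228,240),M=(250,170,305,225),T=(112,245,176,310)).items():
    for q in comps(t.max(2)<110,roi,100): print(k,rect(poly("top",q,.016)))
for c in comps(m["white"],(375,232,440,315),5): print("card",rect(poly("top",c,.106)))
E
```

```text
tray (array([468.5, 330.3]), array([162.1, 178.7]), 87.6)
L (array([621.8, 191.2]), array([69.8, 89.6]), 17.1)
M (array([656.9,  -5.1]), array([69.4, 91. ]), 22.8)
T (array([470.4, 329.3]), array([91.2, 69.3]), 88.2)
T (array([470.5, 396.3]), array([158.9,  29.6]), 0.6)
card (array([ 401.2, -314.2]), array([101.1,  13.5]), 73.2)
card (array([ 453.7, -331.5]), array([96. , 13.6]), 71.8)
card (array([ 507.2, -341.9]), array([81.8, 11.5]), 71.8)
```

View pics/f.png

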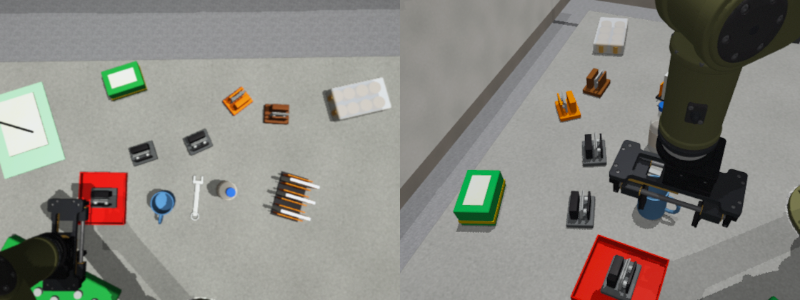

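Holder stands at the tray centre (470, 329 mm; foot 91×69 mm), good holders where they began, cards in all slots, bystanders unmoved.

```bash
python3 -c "
from cell import env
print(env.sign_off())"
```

```text
the job is handed in; nothing more can be done
None
```

The job is handed in (its result was not shown): all three cards stand in the rack, one per slot. The weak holder, the rightmost in the top view, slid at about 3.5 N against 6–7 N for the other two and now stands upright in the red tray. The two good holders and the bottle, mug and wrench are where they were.

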